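Make up two exam kits from the desk stock

TASK

Make up the two exam kits in the desk trays. White tray: the red dictionary flat in the wide compartment with the yellow note block flat on top of it, centred and squared up, and the orange highlighter flat in the narrow compartment; black tray: the blue dictionary flat in the wide compartment and the eraser flat in the narrow one. Keep everything the same way up as it lies now, and leave the pink note block and the green highlighter where they are.

Things in the scene. Friction and masses are not known exactly. Their poses are not given: they have to be found in the camera images.
- white_tray: White plastic desk tray with a pale grey floor, fixed, 126 (x) by 192 (y) mm, walls 18 mm high and 4 thick, floor 4 mm thick. Origin: centre of the underside, on the desk. A 4 mm wall, 18 mm high, parts it into two open compartments, both 118 mm long in x: the WIDE one, 105 mm across, centred at y = +39.5 mm in the tray's frame, and the NARROW one, 75 mm across, at y = -54.5 mm.
- black_tray: Black plastic desk tray with a dark grey floor, fixed, 126 (x) by 192 (y) mm, walls 18 mm high and 4 thick, floor 4 mm thick. Origin: centre of the underside, on the desk. A 4 mm wall, 18 mm high, parts it into two open compartments, both 118 mm long in x: the WIDE one, 105 mm across, centred at y = +39.5 mm in the tray's frame, and the NARROW one, 75 mm across, at y = -54.5 mm.
- red_dictionary: Thick mini dictionary lying flat, red cover with a small cream panel on the front, cream page edges. 80 (x) by 55 (y) by 24 (z) mm, about 90 g. Origin: centre of the underside; z points up.
- blue_dictionary: Thick mini dictionary lying flat, blue cover with a small cream panel on the front, cream page edges. 80 (x) by 55 (y) by 24 (z) mm, about 90 g. Origin: centre of the underside; z points up.
- yellow_notes: Yellow sticky-note block, a firm rigid slab 50 by 50 by 20 (z) mm, about 40 g. Origin: centre of the underside; z points up.
- pink_notes: Pink sticky-note block, a firm rigid slab 50 by 50 by 20 (z) mm, about 40 g. Origin: centre of the underside; z points up. Not wanted for a kit: stays where it is.
- orange_highlighter: Chunky flat orange highlighter with a capped end, lying flat: 95 (x) by 27 (y) by 17 (z) mm, about 25 g. Origin: centre of the underside; z points up.
- green_highlighter: Chunky flat green highlighter with a capped end, lying flat: 95 (x) by 27 (y) by 17 (z) mm, about 25 g. Origin: centre of the underside; z points up. Not wanted for a kit: stays where it is.
- eraser: White eraser in a blue sleeve, rigid, lying flat: 58 (x) by 24 (y) by 14 (z) mm, about 25 g. Origin: centre of the underside; z points up.
There are look-alikes about, which are no part of the job. There is more than one size of the yellow_notes; the job needs the middle-sized.

How it is judged (in metres and radians):
At the end, for the whole second after the job is handed in: Both dictionaries, orange highlighter and eraser flat on the floor (4 mm, 0.12 rad) of their compartments; yellow notes flat on the red dictionary, centres within 12 mm, squared within 0.26 rad; same way up; pink notes and green highlighter within 30 mm of their start; all at rest (x of red_dictionary in the frame of white_tray between -0.055 and 0.055 m and y of red_dictionary in the frame of white_tray between -0.009 and 0.088 m and z of red_dictionary in the frame of white_tray between 0 and 0.008 m and angle between each of red_dictionary, orange_highlighter, blue_dictionary, eraser, yellow_notes's own z axis and vertical below 0.12 rad and x of orange_highlighter in the frame of white_tray between -0.055 and 0.055 m and y of orange_highlighter in the frame of white_tray between -0.088 and -0.021 m and z of orange_highlighter in the frame of white_tray between 0 and 0.008 m and x of blue_dictionary in the frame of black_tray between -0.055 and 0.055 m and y of blue_dictionary in the frame of black_tray between -0.009 and 0.088 m and z of blue_dictionary in the frame of black_tray between 0 and 0.008 m and x of eraser in the frame of black_tray between -0.055 and 0.055 m and y of eraser in the frame of black_tray between -0.088 and -0.021 m and z of eraser in the frame of black_tray between 0 and 0.008 m and horizontal distance between yellow_notes and red_dictionary below 0.012 m and z of yellow_notes in the frame of red_dictionary between 0.02 and 0.028 m and (angle between the x axis of yellow_notes and the x axis of red_dictionary, either way round below 0.26 rad or angle between the x axis of yellow_notes and the y axis of red_dictionary, either way round below 0.26 rad) and distance of each of pink_notes, green_highlighter from where it was at the start of the episode below 0.03 m and linear speed of each of red_dictionary, yellow_notes, orange_highlighter, blue_dictionary, eraser below 0.02 m/s); the robot touches nothing.
It fails at once if the pink note block is moved from its place (more than 30 mm) (distance of pink_notes from where it was at the start of the episode above 0.03 m).
It fails at once if the green highlighter is moved from its place (more than 30 mm) (distance of green_highlighter from where it was at the start of the episode above 0.03 m).
It also fails if it takes over 120 s, if anything falls off the work surface, if the arm or the gripper's body presses on something with over 40 N, if the wrist force passes 120 N, or if a joint passes its speed limit or range.

ROBOT

A 6-joint arm with a two-finger parallel gripper is mounted at the origin on the work surface. World frame = base frame: x ahead of the robot, y to its left, z up, the work surface at z = 0. Lengths are in mm, angles in rad, forces in N, time in s.
With the tool pointing down it reaches from about 300 to 1000 mm from the base axis. Payload 5.1 kg.
Tool frame: the origin (TCP) lies midway between the tips of the shut fingers; the grasp point (between the pads) lies 19 mm behind it (bot.hold_point_z is the distance from the TCP to the grasp point, in mm); z points along the fingers, x is the direction in which the jaws open and shut, and the axes are right-handed (so a half turn about z gives the same grasp; the last joint's range is limited). The gripper opens to 95 mm and grips with 3 to 60 N. Pads are 20 mm wide; open, the fingers measure 119 mm over their backs; the gripper's body (75 mm by 180 mm) begins 59 mm behind the grasp point.
Start: joints at [1.068, 0.124, 1.65, -0, 1.367, -0.083], TCP at [264.944, 593.539, 214.656] pointing down, gripper open.
Joint ranges: [-2.61, 2.61], [-1.02, 2.33], [0.03, 2.71], [-1.35, 4.49], [0.32, 2.68], [-2.91, 2.91]. Speed limits (rad/s): [2.57, 2.57, 3.14, 3.14, 3.14, 3.14].

INTERFACE

Orientations are given as a unit quaternion [w, x, y, z].
In Python, from plant import bot, hand, get_image, sign_off gives the robot as it stands. Calls block until the motion is done:
- bot.reach(position, orientation): joint-space move of the TCP to a pose.
- bot.move_straight(position, attitude=None, vel=150, threshold=None): straight line of the TCP; attitude=None keeps the orientation; vel is the mean speed in mm/s. With threshold (N) it stops when the force on the tool has changed by that much, and returns True; else False.
- bot.move_joints(angles): joint-space move.
- hand.gripper_to(opening): finger opening in mm; the grip force is fixed at half the most; returns when the fingers have stopped.
- bot.dwell(seconds).
- bot.solve_ik(position, orientation): joint angles nearest the present ones, or None.
- bot.state(): the state.
- get_image(name): name is "scene" or "side" or "wrist"; returns a dict with "img" (400x640x3 uint8, red, green, blue), "fx", "fy", "cx", "cy" (pixels), "xyz" and "attitude" of the camera in the world; the wrist camera has in their place "hand_eye" (4x4, takes a point from camera to tool coordinates, whose origin is the TCP and whose axes are the tool frame's). Camera axes: x right, y down, z forward; pixel columns grow to the right and rows downward; lengths in mm; the calibration is good to about 2 mm. A picture is of the moment at which its call begins: read the wrist's pose just before it. There is no depth.
A pose or a line that the arm cannot do raises bot.MotionError and nothing moves.
- sign_off(): hands the job in, once; it reports no verdict.
The state is a dict: "clock": time; "joints": joint angles; "qvel": joint speeds; "joint_efforts": joint torques, N m; "position": TCP position; "tcp_rot": TCP orientation; "force": force on the tool from outside, world axes, zero at the start; "ft_torque": the same for the moment, N m; "grip_width": finger opening in mm.
Only numpy, scipy, OpenCV 4.12 (cv2) and the standard library are available. Lean on these libraries where they do the work, as an engineer would, in place of code of your own. Each camera call takes 0.05 s, during which the arm holds its last target.

## Working session

There is one attempt and no reset: what is moved stays moved. The work goes in short steps, each a Python script; the robot and the scene stay as the last script left them, time stands still between calls to the robot, and variables do not carry over. Pictures are saved under pics/ and viewed, and the job is handed in when it is done.

```bash
ls; mkdir -p pics
python3 - <<'E'
from plant import bot,hand,get_image
import cv2
for n in("scene","side","wrist"):
    d=get_image(n); cv2.imwrite(f"pics/{n}0.png",d["img"][:,:,::-1])
    print(n,{k:v for k,v in d.items() if k!="img"})
print(bot.state(),bot.hold_point_z)
E
```

```text
pics
scene {'fx': 414.9473853343502, 'fy': 414.9473853343502, 'cx': 316.7064066973052, 'cy': 197.4997688258185, 'xyz': array([835.88073831, 424.63679962, 845.70724002]), 'attitude': array([-0.1032771 ,  0.32713624,  0.89301276, -0.29127981])}
side {'fx': 472.0207258215678, 'fy': 472.0207258215678, 'cx': 323.2277634184558, 'cy': 197.19238448831945, 'xyz': array([363.69359687, 898.67306367, 913.48114874]), 'attitude': array([ 0.02324411, -0.04943856,  0.91808591, -0.39259878])}
wrist {'fx': 302.3661186276675, 'fy': 302.3661186276675, 'cx': 316.1157049169906, 'cy': 201.66585779758498, 'hand_eye': array([[ 9.99999602e-01, -1.22830052e-04,  8.83951961e-04,
         4.58025502e-01],
       [-9.48065167e-05,  9.70257374e-01,  2.42075646e-01,
        -6.85303623e+01],
       [-8.87395073e-04, -2.42075634e-01,  9.70256976e-01,
        -1.70663444e+02],
       [ 0.00000000e+00,  0.00000000e+00,  0.00000000e+00,
         1.00000000e+00]])}
{'clock': 0.15, 'joints': array([ 1.06840049e+00,  1.24336456e-01,  1.65134297e+00, -2.81894843e-05,
        1.36753467e+00, -8.26012114e-02]), 'qvel': array([ 0.00098202, -0.0024651 , -0.00280954,  0.00051472, -0.00148718,
        0.00025055]), 'joint_efforts': array([ 1.09779663e-03, -4.18192434e+01, -3.60471904e+01,  7.76197412e-02,
        4.68695839e-02, -1.07799453e-04]), 'position': array([264.71378903, 593.10400562, 213.69188909]), 'tcp_rot': array([ 3.95777435e-04,  8.38917986e-01,  5.44257251e-01, -7.07684048e-04]), 'force': array([-0.25546466,  0.91291125, -0.23051749]), 'ft_torque': array([ 0.02866328, -0.00207678, -0.01640616]), 'grip_width': 95.22558192396383} 18.8
```

View pics/scene0.png

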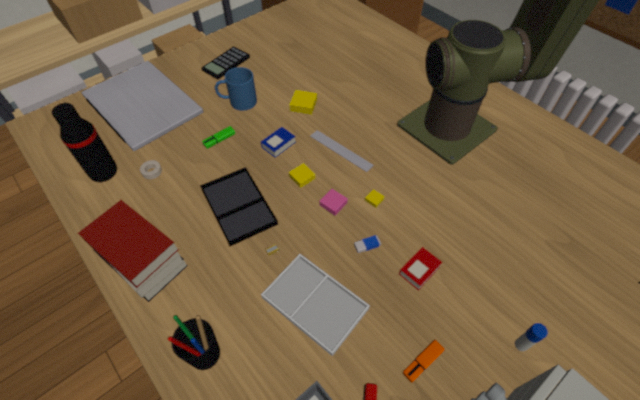

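View pics/side0.png

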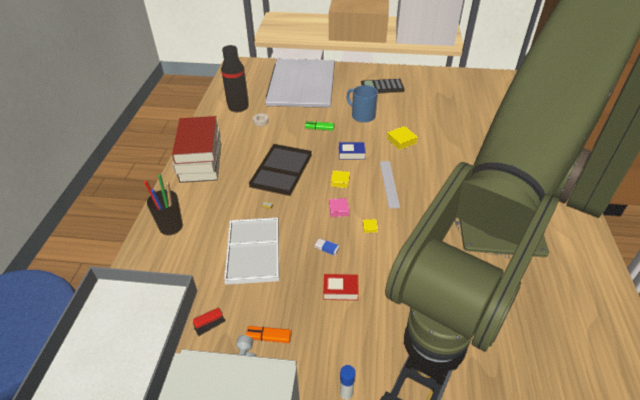

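View pics/wrist0.png

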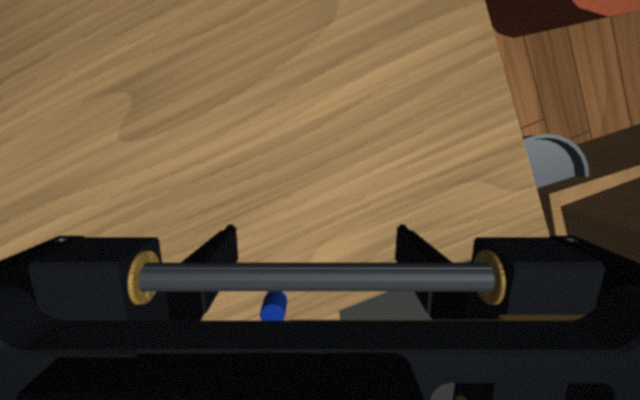

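The scene view shows the red dictionary (421,267), the blue one (278,141), three yellow blocks (the middle-sized is probably at (302,174), with a large one at (303,101) and a small one at (374,198)), the pink block (334,202), the green highlighter (219,137), the orange highlighter (424,360) and the eraser (367,244). The white tray is at (316,303) and the black one at (239,205). Next I'll get coarse positions by casting rays.

```bash
cat > h.py <<'E'
import numpy as np,cv2
from scipy.spatial.transform import Rotation as R
from plant import bot,hand,get_image,sign_off
def rot(q): return R.from_quat([q[1],q[2],q[3],q[0]]).as_matrix()
def down(t): return np.array([0,np.cos(t/2),np.sin(t/2),0])
def snap(n,save=None):
    s=bot.state(); d=get_image(n)
    if n=="wrist":
        T=np.eye(4);T[:3,:3]=rot(s["tcp_rot"]);T[:3,3]=s["position"]; T=T@d["hand_eye"]
        d["R"],d["t"]=T[:3,:3],T[:3,3]
    else: d["R"],d["t"]=rot(d["attitude"]),np.array(d["xyz"])
    if save: cv2.imwrite("pics/"+save,d["img"][:,:,::-1])
    return d
def cast(d,uv,z):
    uv=np.atleast_2d(np.asarray(uv,float))
    r=np.c_[(uv[:,0]-d["cx"])/d["fx"],(uv[:,1]-d["cy"])/d["fy"],np.ones(len(uv))]@d["R"].T
    return (d["t"]+r*((z-d["t"][2])/r[:,2])[:,None])[:,:2]
def proj(d,P):
    p=(np.atleast_2d(P)-d["t"])@d["R"]
    return np.c_[p[:,0]/p[:,2]*d["fx"]+d["cx"],p[:,1]/p[:,2]*d["fy"]+d["cy"]]
HSV=dict(red=[(0,150,60,6,255,255),(174,150,60,180,255,255)],orange=[(7,180,90,14,255,255)],yellow=[(24,170,100,33,255,255)],
 green=[(50,150,60,75,255,255)],blue=[(105,140,40,130,255,255)],pink=[(150,80,80,172,255,255)])
def mask(d,c):
    h=cv2.cvtColor(d["img"],cv2.COLOR_RGB2HSV); m=np.zeros(h.shape[:2],np.uint8)
    for a in HSV[c]: m|=cv2.inRange(h,np.array(a[:3]),np.array(a[3:]))
    return cv2.morphologyEx(m,cv2.MORPH_CLOSE,np.ones((3,3)))
def blobs(d,c,amin=40):
    cs,_=cv2.findContours(mask(d,c),cv2.RETR_EXTERNAL,cv2.CHAIN_APPROX_NONE)
    return [k for k in cs if cv2.contourArea(k)>amin]
def rect(d,k,z):
    p=cast(d,k[:,0],z).astype(np.float32); (x,y),(w,h),a=cv2.minAreaRect(p)
    if w<h: w,h,a=h,w,a+90
    return np.round([x,y,w,h,(a+90)%180-90],1)
E
python3 - <<'E'
from h import *
for n in("scene","side"):
    d=snap(n)
    for c in HSV:
        for k in blobs(d,c):
            m=cv2.moments(k); print(n,c,int(m['m10']/m['m00']),int(m['m01']/m['m00']),rect(d,k,15))
d=snap("scene")
print(cast(d,[[299,257],[368,303],[335,349],[263,295]],18),cast(d,[[245,170],[276,214],[233,242],[202,186]],18))
E
```

```text
scene red 370 391 [660.7 361.7  28.3  21.9  45.1]
scene red 183 346 [883.   66.6  75.6   9.8 -65.4]
scene red 420 265 [394.9 251.3  80.7  54.7   4. ]
scene red 125 239 [ 864.6 -240.5  195.6  122.9  -77.9]
scene red 82 141 [ 819.8 -608.1   84.7   46.4   -6.2]
scene orange 423 360 [ 5.437e+02  3.882e+02  9.630e+01  2.650e+01 -1.000e-01]
scene yellow 374 197 [343.   52.5  42.3  37.1   8.5]
scene yellow 302 174 [ 433.3 -120.4   62.6   56.5   87.7]
scene yellow 302 101 [ 254.3 -337.6   96.9   75.9   36.2]
scene green 183 327 [865.4  30.8  59.1   7.8 -86.4]
scene green 218 136 [ 523.  -376.4   92.2   32.9   -1.8]
scene blue 197 345 [861.7  83.   39.1  10.2 -80.4]
scene blue 536 332 [331.8 498.3  44.4  26.7  -3.1]
scene blue 371 242 [438.3 137.3  30.2  27.2 -20.1]
scene blue 277 138 [ 403.8 -263.2   77.2   51.     5.7]
scene blue 621 4 [-986.3    5.5  114.    86.2   12.3]
scene pink 332 201 [427.2  -5.4  57.1  54.7  10.5]
side red 207 317 [679.6 367.7  62.1  27.   38.3]
side red 340 283 [399.1 246.6  79.8  53.4   6.1]
side red 194 134 [ 912.5 -285.6  192.3  119.6  -78. ]
side red 231 75 [ 887.2 -667.    75.9   36.    12. ]
side orange 269 333 [5.403e+02 3.927e+02 9.360e+01 3.200e+01 3.000e-01]
side yellow 369 225 [338.2  56.5  45.9  36.1 -83.9]
side yellow 339 178 [ 430.8 -117.5   70.1   49.9   89.3]
side yellow 401 137 [ 251.8 -336.6   95.3   90.5  -54. ]
side green 319 125 [ 520.3 -374.2   92.5   38.4   -1. ]
side blue 347 375 [366.4 465.2  39.2  25.8 -85.3]
side blue 328 246 [436.5 140.4  30.6  29.7  72.3]
side blue 357 147 [ 408.  -266.9   75.2   45.4    6. ]
side pink 338 207 [423.8  -2.1  65.6  49.7 -80.6]
[[588.1716866   61.49348767]
 [545.68079865 237.97550172]
 [660.14204321 263.56446118]
 [702.12894068  82.407855  ]] [[ 537.04138516 -226.43721937]
 [ 558.05832867  -64.34833232]
 [ 679.4445384   -66.38115735]
 [ 649.42599568 -253.31850631]]
```

```bash
cat >> h.py <<'E'
def view(x,y,yaw,z=190,off=60):
    # put the point (x,y) 'off' mm toward the camera side of the TCP
    c=np.array([-np.sin(yaw),np.cos(yaw)])
    p=np.array([x,y])-off*c
    bot.reach([p[0],p[1],z],down(yaw)); bot.dwell(.3)
E
python3 - <<'E'
from h import *
for n,x,y,z in(("wt",624,160,260),("or",542,390,190),("rd",410,200,190),("ye",430,-60,190),("bd",406,-265,190),("bt",605,-155,260)):
    j=np.arctan2(y,x)
    try:
        view(x,y,j,z); d=snap("wrist",n+".png"); np.savez(f"{n}.npz",**{k:d[k] for k in("img","R","t","fx","fy","cx","cy")})
    except bot.MotionError as e: print(n,e)
print(bot.state()["clock"])
E
python3 - <<'E'
import cv2,numpy as np
a=[cv2.resize(cv2.imread(f"pics/{n}.png")[:300],(400,188)) for n in("wt","or","rd","ye","bd","bt")]
cv2.imwrite("pics/m1.png",np.vstack([np.hstack(a[i:i+2]) for i in(0,2,4)]))
E
```

```text
9.4167
```

View pics/m1.png

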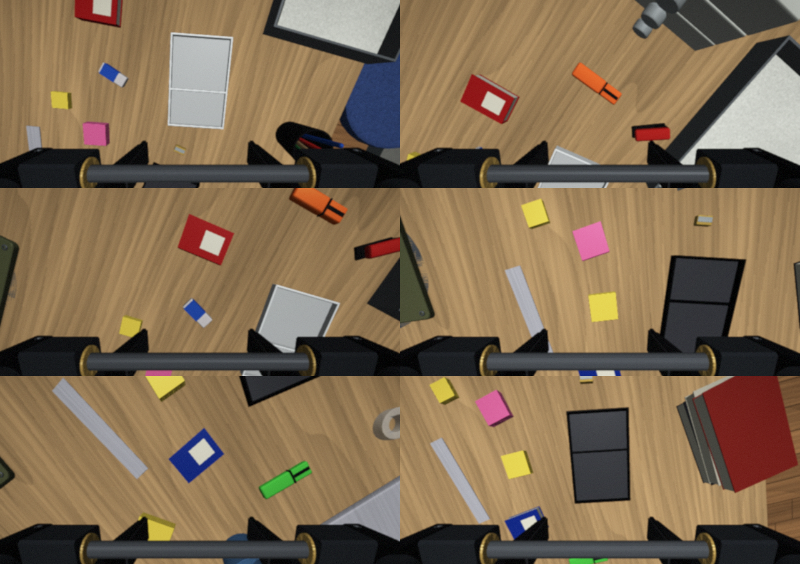

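The wrist montage shows both trays clearly. The white tray is at about (200,80) in panel 1, with the wide part on the +y side. The black tray is at (600,455) in panel 6, with its wide part on the −y side. All the items are visible and unobstructed. Now I'll measure them.

```bash
cat > meas.py <<'E'
from h import *
def load(n): return dict(np.load(n+".npz"))
if __name__=="__main__":
    for n,c,z in(("or","orange",17),("rd","red",24),("ye","yellow",20),("ye","pink",20),("bd","blue",24),("bd","green",17),("rd","blue",14),("or","red",24),("wt","blue",14),("bt","yellow",20)):
        d=load(n)
        for k in blobs(d,c,150):
            if k[:,0,1].max()<270 and k[:,0,1].min()>1: print(n,c,k[:,0].mean(0).round(),rect(d,k,z))
    d=load("wt");g=cv2.cvtColor(d["img"],cv2.COLOR_RGB2HSV)
    m=cv2.inRange(g,np.array([0,0,110]),np.array([180,45,255]));m[260:]=0;m=cv2.morphologyEx(m,cv2.MORPH_CLOSE,np.ones((9,9)))
    cs,_=cv2.findContours(m,0,1)
    for k in cs:
        if cv2.contourArea(k)>4000: print("wt",k[:,0].mean(0).round(),rect(d,k,18))
    d=load("bt");g=cv2.cvtColor(d["img"],cv2.COLOR_RGB2HSV)
    m=cv2.inRange(g,np.array([0,0,0]),np.array([180,255,70]));m[240:]=0;m=cv2.morphologyEx(m,cv2.MORPH_CLOSE,np.ones((5,5)))
    cs,_=cv2.findContours(m,0,1)
    for k in cs:
        if cv2.contourArea(k)>4000: print("bt",k[:,0].mean(0).round(),rect(d,k,18),rect(d,k,0))
E
python3 meas.py
python3 -c "
import cv2,numpy as np
a=cv2.imread('pics/wt.png')[40:220,220:420];b=cv2.imread('pics/bt.png')[40:220,220:420]
cv2.imwrite('pics/m2.png',cv2.resize(np.hstack([a,b]),None,fx=2,fy=2))"
```

```text
or orange [314. 133.] [ 5.416e+02  3.891e+02  9.300e+01  2.560e+01 -3.000e-01]
rd red [615.  95.] [675.3 375.   50.4  22.4  40.3]
rd red [328.  82.] [398.9 253.1  79.7  55.6   4.7]
ye pink [306.  84.] [425.3  -7.1  50.2  49.3 -79.8]
bd blue [314. 127.] [ 406.8 -256.7   78.1   52.9    6.5]
bd green [462. 163.] [ 519.4 -379.5   93.9   27.8   -1.3]
rd blue [311. 195.] [436.  135.5  32.   24.5 -20.1]
or red [403. 214.] [678.  375.4  64.1  24.8  39.3]
or red [150. 163.] [401.9 256.6  86.5  60.8   4.7]
wt blue [517. 224.] [937.4 108.7  99.4  10.1  -1.4]
wt blue [174. 115.] [435.9 135.8  31.8  24.8 -20. ]
wt blue [606. 165.] [1014.2  201.3  206.4  117.   -61.1]
bt yellow [71. 24.] [345.7  45.8  37.3  36.2   8.3]
wt [318. 127.] [625.4 160.7 193.1 126.8 -79.6]
wt [544.  31.] [8.567e+02 3.583e+02 2.267e+02 1.004e+02 3.000e-01]
bt [320. 125.] [ 608.7 -154.1  189.9  124.1   79. ] [ 608.8 -154.4  198.2  129.5   79. ]
bt [492. 116.] [ 828.7 -191.4  219.4   54.7  -78. ] [ 838.5 -193.3  229.    57.1  -78. ]
```

View pics/m2.png

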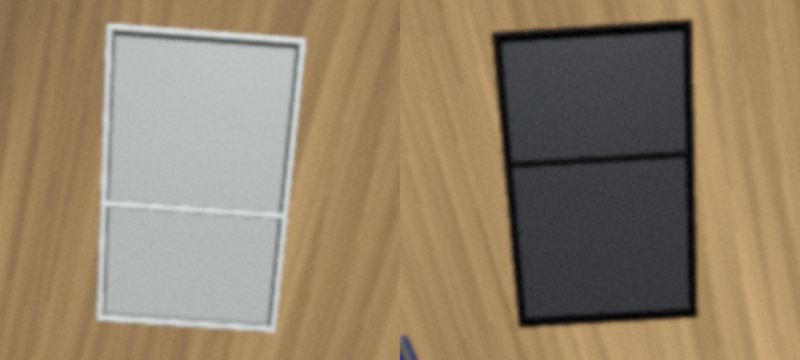

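Run:
```python
from meas import *
for n,z in(("ye",20),("bt",20)):
    d=load(n);g=cv2.cvtColor(d["img"],cv2.COLOR_RGB2HSV);m=cv2.inRange(g,np.array([22,115,120]),np.array([34,255,255]))
    for k in cv2.findContours(m,0,1)[0]:
        if cv2.contourArea(k)>300: print(n,k[:,0].mean(0).round(),rect(d,k,z))
for n in("rd","wt"):
    d=load(n)
    k=[k for k in blobs(d,"blue",150) if abs(cast(d,k[:,0].mean(0),14)[0]-[436,135.6]).max()<15][0]
    cx,cy=k[:,0].mean(0).astype(int)
    g=cv2.cvtColor(d["img"],cv2.COLOR_RGB2HSV);m=cv2.inRange(g,np.array([0,0,110]),np.array([180,60,255]))|mask(d,"blue")
    w=np.zeros_like(m);cv2.circle(w,(int(cx),int(cy)),55,255,-1);m&=w;m=cv2.morphologyEx(m,cv2.MORPH_CLOSE,np.ones((5,5)))
    for k in cv2.findContours(m,0,1)[0]:
        if cv2.contourArea(k)>300: print(n,k[:,0].mean(0).round(),rect(d,k,14))
```

```text
ye [325. 189.] [ 431.3 -121.9   53.5   51.5   89. ]
ye [216.  40.] [340.8  47.9  37.4  37.1   8.4]
bt [187. 142.] [ 433.5 -122.8   57.2   51.4   -1.2]
bt [67. 22.] [343.   47.7  38.5  36.5   8.5]
rd [315. 199.] [443.  132.9  59.1  27.8 -20.1]
wt [180. 118.] [444.1 132.9  58.7  29.2 -19.5]
```

```bash
cat >> h.py <<'E'
def best(x,y,z,deg):
    c=[]
    for k in(-180,0,180):
        q=down(np.radians(deg+k)); j=bot.solve_ik([x,y,z],q)
        if j is not None: c.append((abs(j[5]),q))
    return min(c,key=lambda a:a[0])[1]
def pick(x,y,deg,opening,z=4,safe=130):
    hand.gripper_to(opening); q=best(x,y,z,deg)
    bot.reach([x,y,safe],q); bot.move_straight([x,y,z+25],vel=200)
    t=bot.move_straight([x,y,z],vel=60,threshold=15)
    hand.gripper_to(0); w=bot.state()["grip_width"]
    bot.move_straight([x,y,safe],vel=150)
    s=bot.state(); print("pick touch",t,"w",w,"after lift",s["grip_width"],"F",s["force"].round(1),"t",s["clock"])
    return w
def place(x,y,deg,z,opening,safe=130):
    q=best(x,y,z,deg); bot.reach([x,y,safe],q); bot.dwell(.2)
    bot.move_straight([x,y,z+15],vel=150)
    t=bot.move_straight([x,y,z-2],vel=25,threshold=4)
    s=bot.state(); hand.gripper_to(opening); bot.dwell(.2)
    bot.move_straight([x,y,safe],vel=150)
    print("place contact",t,"z",s["position"].round(1),"t",bot.state()["clock"])
E
python3 - <<'E'
from h import *
pick(399,253,94.7,78)
place(618.3,199.6,100.4,8.5,70)
view(620,165,.3,230); d=snap("wrist","p1.png")
for k in blobs(d,"red",150): 
    if k[:,0,1].max()<270: print(rect(d,k,28))
E
```

```text
pick touch False w 54.73899446286155 after lift 54.46020168660109 F [ 0.7  0.5 -1.4] t 14.5833
place contact True z [618.1 199.6   8.2] t 18.8333
[617.6 200.7  77.5  52.8  10.3]
```

View pics/p1.png

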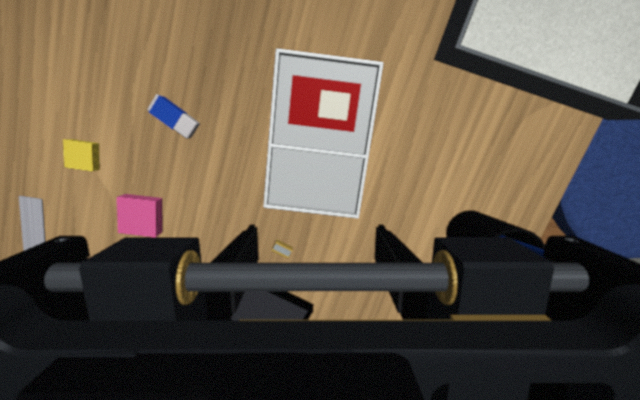

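The picture shows the red dictionary flat in the white tray's wide part at pixel (325,103), measured at (618,200) with a yaw of 10.3°. Next are the yellow block and the orange highlighter.

Run:
```python
from h import *
w=pick(431.5,-121.5,-1,78)
assert 47<w<53
place(618,200.2,10.3,32.5,64)
w=pick(541.6,389.1,89.7,50)
assert 20<w<30
place(635.2,107.1,100.4,8.5,42)
view(620,165,.3,230); d=snap("wrist","p2.png")
g=cv2.cvtColor(d["img"],cv2.COLOR_RGB2HSV);m=cv2.inRange(g,np.array([22,115,120]),np.array([34,255,255]))
for k in cv2.findContours(m,0,1)[0]:
    if cv2.contourArea(k)>300 and k[:,0,1].max()<260: print("y",rect(d,k,48))
for c,z in(("red",28),("orange",21)):
  for k in blobs(d,c,150):
    if k[:,0,1].max()<270: print(c,rect(d,k,z))
```

```text
pick touch False w 49.71722249540195 after lift 49.79686363513686 F [ 0.1 -0.1 -0.7] t 24.825
place contact True z [617.8 200.2  32.2] t 29.2417
pick touch False w 26.92911734113197 after lift 26.69952503480349 F [-0.4 -0.3 -0.9] t 33.4917
place contact True z [634.9 107.1   8.2] t 38.975
y [365.5  61.9  39.5  35.3   8.1]
y [617.8 198.7  49.6  49.4 -79.8]
red [908.2  93.2  60.4   7.2 -13.2]
red [650.4 206.6  52.6  11.  -79.4]
red [584.9 194.8  52.6  11.5 -80.8]
orange [633.9 109.3  90.6  24.8  10.4]
```

View pics/p2.png

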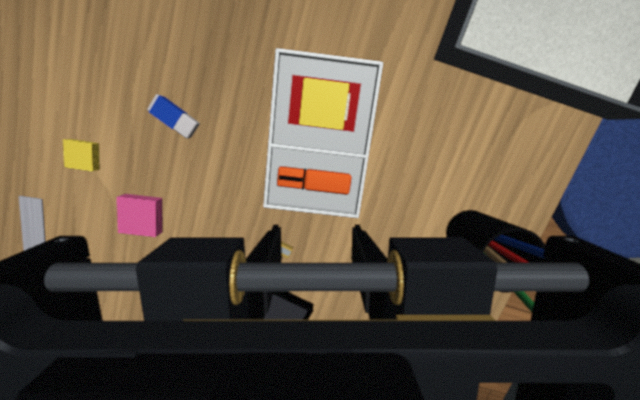

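The white kit looks right. The yellow block sits square on the red dictionary at pixel (325,104), within about 2 mm, and the orange highlighter lies in the narrow part at (314,180). Now the black tray.

```bash
python3 - <<'E'
from h import *
w=pick(406.8,-256.8,96.5,78)
assert 51<w<58
place(601.2,-193,79,8.5,70)
w=pick(443.5,132.9,69.9,48,z=3.5)
assert 20<w<28
place(619.1,-100.7,79,8,40)
view(608,-150,-.25,230); d=snap("wrist","p3.png")
for c,z in(("blue",28),("blue",18)):
  for k in blobs(d,c,150):
    if k[:,0,1].max()<270: print(c,z,rect(d,k,z))
snap("scene","s3.png");
E
python3 -c "
import cv2,numpy as np
cv2.imwrite('pics/m3.png',np.vstack([cv2.imread('pics/p3.png')[:260],cv2.imread('pics/s3.png')[60:390]]))"
```

```text
pick touch False w 54.89794762649669 after lift 54.81890429529083 F [ 1.   0.2 -2.3] t 45.9667
place contact True z [ 601.  -192.9    8.2] t 50.15
pick touch False w 23.658855236718217 after lift 23.44815199065033 F [-0.2  0.4 -0.3] t 55.5833
place contact True z [ 618.8 -100.6    7.5] t 61.1583
blue 28 [ 600.8 -191.3   80.7   57.   -11.3]
blue 28 [ 624.9 -102.2   31.1   25.2  -11.1]
blue 18 [ 600.5 -192.6   82.8   58.5  -11.3]
blue 18 [ 625.3 -101.1   31.9   25.9  -11.1]
```

View pics/m3.png

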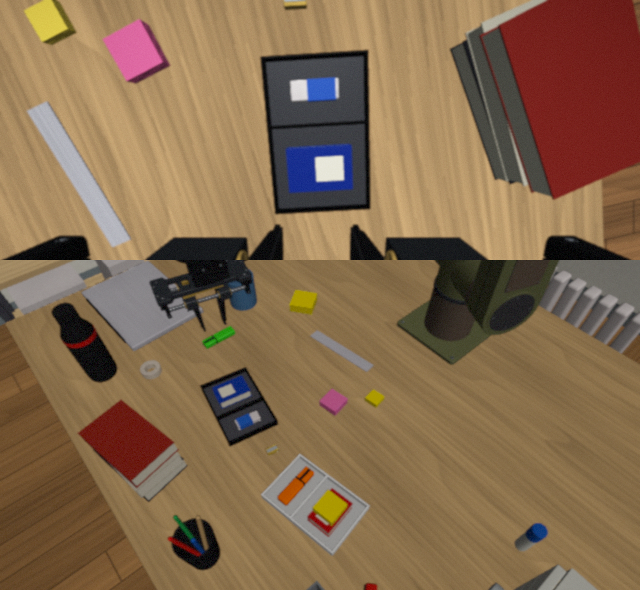

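The eraser (315,90) and blue dictionary (320,168) lie flat in the right compartments of the black tray. The pink block and green highlighter look unmoved. I'll do a numeric check on those two, then hand in.

Run:
```python
from h import *
d=snap("scene")
for c in("pink","green"):
    for k in blobs(d,c): print(c,rect(d,k,15))
s=bot.state(); print(s["position"],s["force"].round(1),s["clock"]); sign_off()
```

```text
pink [427.2  -5.4  57.1  54.7  10.5]
green [865.4  31.   59.3   8.3 -85. ]
green [ 524.  -376.5   90.4   33.    -1.5]
[ 593.18513948 -208.068529    229.96797007] [0.1 0.3 0.2] 63.1
the job is handed in; nothing more can be done
```

Both kits are made up, and I handed the job in at about 63 s of the 120 s allowed. Every grasp and placing worked first time, and sign-off reports no verdict, so these are my own last checks:

- **White tray:** the red dictionary is flat in the wide compartment, less than 2 mm from where I aimed. The middle-sized yellow block sits on it about 1.5 mm off centre, and both are at about 10° yaw. The orange highlighter is in the narrow compartment, about 2–3 mm from where I aimed.
- **Black tray:** the blue dictionary is in the wide compartment within about 2 mm of where I aimed. The eraser is in the narrow compartment and lined up with the tray. I measured the eraser from its blue sleeve only, but the picture shows all of it well clear of the walls.
- **Left alone:** the pink block measures exactly as at the start. The green highlighter reads within 1 mm, which is measurement noise.
- **Robot:** it ended clear of everything, with about 0 N on the tool.

I judged flatness and height from the height at which each item touched down and from the pictures, as there was no depth measurement. No check failed or disagreed.

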